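# Slide a spotlight mounting plate into the corner stop and stack its spacer and heat sink

## Robot

A 6-joint arm with a two-finger parallel gripper is mounted at the origin on the work surface. World frame = base frame: x ahead of the robot, y to its left, z up, the work surface at z = 0. Lengths are in m, angles in rad, forces in N, time in s.
With the tool pointing down it reaches from about 0.35 to 0.875 m from the base axis. Payload 4.2 kg.
Tool frame: the origin (TCP) lies at the very end of the fingers, on their centre line; the grasp point (between the pads) lies 19 mm behind it; z points along the fingers, y is the line along which they close (so a half turn about z gives the same grasp; the last joint's range is limited). The gripper opens to 85 mm and grips with 20 to 120 N. Pads are 22 mm wide; open, the fingers measure 114 mm over their backs; the gripper's body (76 mm by 85 mm) begins 54 mm behind the grasp point. The pads swing forward as they close: fully open they stand 13 mm farther back than shut.
Start: joints at [1.521, 0.385, 0.008, 0, -1.194, -0.259], TCP at [0.19, 0.595, 0.231] pointing down, gripper open.
Joint ranges: [-3.14, 3.14], [-1.21, 2.06], [-1.07, 1.41], [-3.16, 2.05], [-2.99, -0.16], [-3.1, 3.1]. Speed limits (rad/s): [2.79, 2.79, 3.14, 3.14, 3.14, 3.14].

## Interface

Orientations are given as a 3x3 rotation matrix whose columns are the frame's x, y, z axes.
In Python, from bench import ctrl, readout, grab_frame, get_calibration, trace, landmark_of gives the robot as it stands. Calls block until the motion is done:
- ctrl.reach(position, orientation): joint-space move of the TCP to a pose.
- ctrl.movel(position, orientation=None, rate=0.15, max_force=None): straight line of the TCP; orientation=None keeps the orientation; rate is the mean speed in m/s. With max_force (N) it stops when the force on the tool has changed by that much, and returns True; else False.
- ctrl.move_j(angles): joint-space move.
- ctrl.ungrasp() and ctrl.grab(): open the fingers fully, or close them until they stop; the grip force is fixed at half the most.
- ctrl.wait(seconds).
- ctrl.ik(position, orientation): joint angles nearest the present ones, or None.
- readout.state(): the state.
- grab_frame(name): name is "scene" or "top"; returns the picture (384x512x3 uint8, red, green, blue); there is no depth.
- get_calibration(name): a dict with "fx", "fy", "cx", "cy" (pixels), "rvec" (rotation vector, rad) and "tvec" (3), from world to camera coordinates, as OpenCV has them. Camera axes: x right, y down, z forward; pixel columns grow to the right and rows downward; lengths in m; the calibration is good to about 2 mm. A picture is of the moment at which its call begins. get_calibration takes no time and is no camera call.
A pose or a line that the arm cannot do raises ctrl.MotionError and nothing moves.
- ctrl.sign_off(): hands the job in; it is judged then, once.
Trained networks look in the newest picture that a camera, given by its name, has taken for a name from the list of things; names that differ only in an ending like _2 or _b are one class to them, and where a whole thing is asked for, a point or a joint stands for the part that bears it (a point fixed in the world has none). Each returns a list of dicts, best first, with "p" (0 to 1); they miss things now and then, are a little off and sometimes report something else, mostly with a low value. They report only what shows in the picture. A call takes as long as a camera call.
- trace(camera, query): "mask" (384x512 bool, what is visible of it) and "bbox" ([left, top, right, bottom] in pixels, round what is visible of it).
- landmark_of(camera, query): "location" ([column, row] in pixels: a listed point, or the origin of a listed thing).
The state is a dict: "t": time; "qpos": joint angles; "qvel": joint speeds; "joint_torque": joint torques, N m; "eef_pos": TCP position; "tcp_rot": TCP orientation; "contact_force": force on the tool from outside, world axes, zero at the start; "ft_torque": the same for the moment, N m; "grip_width": finger opening in m; "finger_force": force on a finger pad.
Only numpy, scipy, OpenCV 4.12 (cv2) and the standard library are available. Lean on these libraries where they do the work, as an engineer would, in place of code of your own. Each camera call takes 0.05 s, during which the arm holds its last target. There are 200 camera calls.

## Task

First slide the big round mounting plate along the bench, without lifting or tipping it, until it sits snugly in the corner fence against both bars. Then set the small plain spacer disc flat on the middle of the plate, let go of it, and set the heat sink, stem up, on top of the spacer so that all three are centred. Set the discs down rather than dropping them, leave the plate against both bars, and leave everything else on the bench where it is.

Things in the scene. Friction and masses are not known exactly. Their poses are not given: they have to be found in the camera images.
- fence: fixed corner fence: two aluminium bars, 25 wide, 24 high, 155 and 130 mm long, at a right angle. Origin: not on the bars but at bench level where the plate's centre lies when the plate touches both bars (each inner face is 75 mm from it). The inner corner is 106 mm from the origin along its +y, the mouth opens to its -y; z up
- mount_plate: dark steel round mounting plate lying flat on the bench, 150 mm diameter, 24 mm thick, flat top, too wide to grasp, about 0.7 kg; starts 170 to 220 mm in front of the fence's mouth (along the fence's -y) and up to 35 mm to either side. Origin under its centre; z up
- spacer: plain solid aluminium disc, 64 mm diameter, 22 mm thick, about 0.19 kg, lying flat on the bench. Origin under its centre; z up
- heat_sink: aluminium heat sink lying flat: ribbed disc 96 mm diameter, 14 mm thick, with a central round stem on top 30 mm in diameter that rises from 14 to 50 mm above the underside; about 0.32 kg. Origin under its centre; z along the stem
- screw_cup: open round black plastic cup, 68 mm wide, 50 mm high, standing beside the sliding lane; bystander; origin under its centre
- tape_roll: roll of brown packing tape lying flat, 100 mm outside diameter, 48 mm high, near the two discs; bystander; origin under its centre
- wrench: steel wrench 170 mm long lying beside the fence on the robot's side; bystander; x along it; origin under its middle
- lamp_head: black lamp head standing upright, 84 mm wide, 100 mm high, at the back; bystander; origin under its centre

How it is judged:
On the way, in this order (a step that is already met when the one before it is completed fails the run):
1. the plate lies flat and at rest in the corner fence, its centre within 8 mm of the seated spot (horizontal distance between mount_plate and fence below 0.008 m and angle between mount_plate's own z axis and vertical below 0.04 rad and linear speed of mount_plate below 0.02 m/s), for 0.3 s.
2. the spacer lies flat on the seated plate, within 10 mm of its centre, released and at rest (all of step 1 and horizontal distance between spacer and mount_plate below 0.01 m and z of spacer in the frame of mount_plate between 0.021 and 0.027 m and angle between spacer's own z axis and vertical below 0.05 rad and linear speed of spacer below 0.02 m/s and contact force between the fingers and spacer below 0.1 N), for 0.3 s.
At the end, for the whole second after the job is handed in: The plate lies flat within 8 mm of its seated spot in the fence; the spacer lies flat on the plate and the heat sink, stem up, flat on the spacer, each within 10 mm of the plate's centre (seen from above); all are released and at rest (all of step 2 and horizontal distance between heat_sink and mount_plate below 0.01 m and z of heat_sink in the frame of spacer between 0.019 and 0.025 m and angle between heat_sink's own z axis and vertical below 0.05 rad and linear speed of heat_sink below 0.02 m/s and contact force between the fingers and heat_sink below 0.1 N); the robot touches nothing.
It fails at once if the plate is lifted more than 12 mm or tipped (height (world z) of mount_plate above 0.012 m or angle between mount_plate's own z axis and vertical above 0.12 rad).
It fails at once if the spacer or the heat sink is dropped (falls freely faster than 0.5 m/s, about 13 mm) ((contact force between spacer and anything else below 0.01 N and linear speed of spacer above 0.5 m/s) or (contact force between heat_sink and anything else below 0.01 N and linear speed of heat_sink above 0.5 m/s)).
It fails at once if a bystander is moved more than 30 mm (distance of any of screw_cup, tape_roll, wrench, lamp_head from where it was at the start of the episode above 0.03 m).
It also fails if it takes over 72 s, if anything falls off the work surface, if the arm or the gripper's body presses on something with over 40 N, if the wrist force passes 120 N, or if a joint passes its speed limit or range.

## Working session

There is one attempt and no reset: what is moved stays moved. The work goes in short steps, each a Python script; the robot and the scene stay as the last script left them, time stands still between calls to the robot, and variables do not carry over. Pictures are saved under pics/ and viewed, at most 10 in all, crops included, and the job is handed in when it is done.

```bash
ls; mkdir -p pics; cat > h.py <<'E'
import numpy as np, cv2
from bench import ctrl, readout, grab_frame, get_calibration, trace, landmark_of
def cam(n):
    c=get_calibration(n); K=np.array([[c['fx'],0,c['cx']],[0,c['fy'],c['cy']],[0,0,1.]])
    R=cv2.Rodrigues(np.array(c['rvec'],float))[0]; t=np.array(c['tvec'],float).ravel()
    return K,R,t
def ray(n,px):
    K,R,t=cam(n); d=R.T@np.linalg.inv(K)@np.array([px[0],px[1],1.]); return -R.T@t,d
def onz(n,px,z=0.):
    o,d=ray(n,px); return o+d*(z-o[2])/d[2]
def proj(n,P):
    K,R,t=cam(n); p=K@(R@np.asarray(P,float)+t); return p[:2]/p[2]
def tri(pa,pb,a='scene',b='top'):
    (o1,d1),(o2,d2)=ray(a,pa),ray(b,pb)
    s=np.linalg.lstsq(np.stack([d1,-d2],1),o2-o1,rcond=None)[0]
    p,q=o1+s[0]*d1,o2+s[1]*d2; return (p+q)/2,np.linalg.norm(p-q)
def save(n,f): cv2.imwrite('pics/'+f,cv2.cvtColor(n,cv2.COLOR_RGB2BGR))
E
python3 - <<'E'
from h import *
np.set_printoptions(precision=4,suppress=True)
ims={n:grab_frame(n) for n in('scene','top')}
save(ims['scene'],'s0.png');save(ims['top'],'t0.png')
for n in ims: o,_=ray(n,(0,0)); print(n,o,cam(n)[0][0,0])
for q in ['fence','mount_plate','spacer','heat_sink','screw_cup','tape_roll','wrench','lamp_head']:
    L={n:landmark_of(n,q) for n in ims}
    for n in ims: print(q,n,[(np.round(l['location'],1),round(l['p'],2),onz(n,l['location'])[:2]) for l in L[n][:2]])
    if all(L.values()): print('   tri',*tri(L['scene'][0]['location'],L['top'][0]['location']))
E
```

```text
pics
scene [ 1.3938 -0.0884  0.9126] 478.0450299698766
top [0.4119 0.132  0.9512] 378.5211433325376
fence scene [(array([356.9, 181.1]), 0.64, array([0.5551, 0.443 ])), (array([292.1, 166. ]), 0.32, array([0.4541, 0.2885]))]
fence top []
mount_plate scene [(array([139.5, 217. ]), 0.74, array([ 0.5455, -0.1481]))]
mount_plate top [(array([361.4, 202.9]), 0.61, array([ 0.5486, -0.1439]))]
   tri [ 0.548  -0.1458  0.0016] 0.004633469767266139
spacer scene [(array([290.1, 162.2]), 0.58, array([0.4374, 0.2879]))]
spacer top [(array([192.7, 244.3]), 0.9, array([0.4477, 0.2828]))]
   tri [0.4476 0.2825 0.0099] 0.002618156674836837
heat_sink scene [(array([309.3, 203.6]), 0.89, array([0.6043, 0.2871]))]
heat_sink top [(array([184.3, 185.3]), 0.59, array([0.5971, 0.3074]))]
   tri [ 0.5967  0.3001 -0.009 ] 0.017875072453606852
screw_cup scene [(array([193.5, 257.9]), 0.8, array([ 0.7053, -0.037 ]))]
screw_cup top [(array([318.2, 142.2]), 0.87, array([ 0.7099, -0.0394]))]
   tri [ 0.7086 -0.0379  0.0046] 0.001369449590075611
tape_roll scene [(array([357.8, 180. ]), 0.56, array([0.5517, 0.4472]))]
tape_roll top []
wrench scene [(array([205.9, 166.1]), 0.81, array([0.3968, 0.0512]))]
wrench top [(array([284.8, 267.4]), 0.88, array([0.3893, 0.0549])), (array([317. , 143.2]), 0.75, array([ 0.7072, -0.0361]))]
   tri [ 0.3889  0.0533 -0.0075] 0.0020283431291544004
lamp_head scene [(array([257.8, 258.8]), 0.61, array([0.7443, 0.1094])), (array([139.7, 216.6]), 0.53, array([ 0.5443, -0.1475]))]
lamp_head top [(array([259.7, 128.7]), 0.82, array([0.7475, 0.1135]))]
   tri [0.7462 0.1113 0.0021] 0.004676321768217658
```

View pics/s0.png

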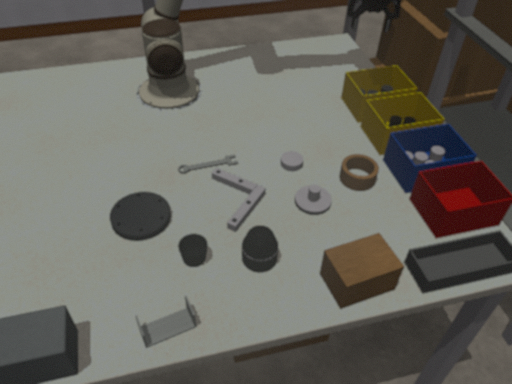

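View pics/t0.png

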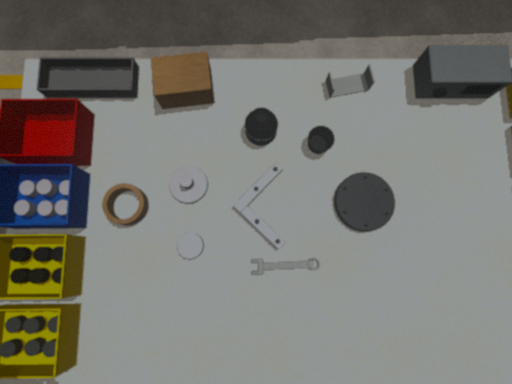

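The scene view shows the plate at (139,215), the fence with its corner near (265,190), the spacer at (291,160), the heat sink at (313,199) and the cup at (194,250). In the top view the plate is at (364,202), the fence corner at (237,208), the spacer at (190,246), the heat sink at (188,185), the lamp at (261,127) and the wrench at (285,266). I'll now fit silhouettes in both views.

```bash
cat >> h.py <<'E'
from scipy.optimize import minimize
def poly(n,P):
    K,R,t=cam(n); p=(K@(R@np.asarray(P,float).T+t[:,None])); return (p[:2]/p[2]).T
S=4
def render(n,parts):
    m=np.zeros((384*S,512*S),np.uint8)
    for P in parts:
        h=cv2.convexHull(((poly(n,P)+.5)*S).astype(np.float32)).round().astype(np.int32); cv2.fillConvexPoly(m,h,1)
    return m.astype(bool)
A=np.linspace(0,2*np.pi,60,endpoint=False)
def cyl(x,y,z0,z1,r): return np.array([[x+r*np.cos(a),y+r*np.sin(a),z] for z in(z0,z1) for a in A])
def prism(c,z0,z1): return np.array([[*p,z] for z in(z0,z1) for p in c])
def m_plate(p): return [cyl(p[0],p[1],p[2],p[2]+.024,.075)]
def m_spacer(p): return [cyl(p[0],p[1],p[2],p[2]+.022,.032)]
def m_sink(p): return [cyl(p[0],p[1],p[2],p[2]+.014,.048),cyl(p[0],p[1],p[2]+.014,p[2]+.05,.015)]
def m_fence(p):
    x,y,z,yaw,la,lb=p; c,s=np.cos(yaw),np.sin(yaw); R=np.array([[c,-s],[s,c]])
    k=np.array([0,.075*2**.5]); q=2**-.5; a=np.array([q,-q]); b=np.array([-q,-q]); w=.025
    # bar a runs along a from the corner, outward normal -b; bar b likewise
    A_=[k-w*a,k+la*a,k+la*a-w*b,k-w*a-w*b]; B_=[k-w*b,k+lb*b,k+lb*b-w*a,k-w*b-w*a]
    return [prism(np.array(v)@R.T+[x,y],z,z+.024) for v in(A_,B_)]
def big(m): return cv2.resize(m.astype(np.float32),None,fx=S,fy=S,interpolation=cv2.INTER_LINEAR)>.5
def fit(model,p0,masks,step):
    M={n:big(m) for n,m in masks.items()}
    def cost(p):
        return sum(1-(r&M[n]).sum()/max((r|M[n]).sum(),1) for n in M for r in[render(n,model(p))])
    p0=np.array(p0,float); best=None
    for k in range(2):
        sx=np.vstack([p0]+[p0+np.eye(len(p0))[i]*step[i]*(1-2*k)for i in range(len(p0))])
        r=minimize(cost,p0,method='Nelder-Mead',options=dict(initial_simplex=sx,xatol=1e-5,fatol=1e-4)); p0=r.x
    return r.x,r.fun
def masks(q,ns=('scene','top')):
    o={}
    for n in ns:
        T=trace(n,q)
        if T: o[n]=np.array(T[0]['mask']); print(q,n,T[0]['p'],T[0]['bbox'],o[n].sum())
    return o
E
cat > fit.py <<'E'
from h import *
np.set_printoptions(precision=4,suppress=True)
for n in('scene','top'): grab_frame(n)
F={}
for q,mod,p0,st in [('mount_plate',m_plate,[.547,-.146,0],[.01]*3),('spacer',m_spacer,[.447,.284,0],[.01]*3),('heat_sink',m_sink,[.598,.3,0],[.01]*3),
   ('fence',m_fence,[.55,.06,0,0.05,.14,.14],[.015,.015,.01,.1,.02,.02])]:
    M=masks(q); 
    for n in M: np.save(f'/tmp/{q}_{n}.npy',M[n])
    for k in [('scene','top'),('scene',),('top',)]:
        mm={n:M[n] for n in k if n in M}
        if mm: print(q,k,*fit(mod,p0,mm,st))
        if q=='fence' and len(k)==2: continue
E
python3 fit.py
```

```text
mount_plate scene 0.84 [108.8, 188.3, 168.6, 234.6] 2334
mount_plate top 0.94 [335.2, 173.2, 393.9, 230.2] 2879
mount_plate ('scene', 'top') [ 0.552  -0.147   0.0022] 0.11106609806483625
mount_plate ('scene',) [ 0.5155 -0.1482 -0.035 ] 0.03176405354738199
mount_plate ('top',) [ 0.5547 -0.1511 -0.0117] 0.027131201952932615
spacer scene 0.67 [280.6, 150.2, 304.8, 172.3] 359
spacer top 0.92 [176.4, 232.5, 201.6, 257.2] 581
spacer ('scene', 'top') [0.4464 0.2863 0.0041] 0.16324566221915282
spacer ('scene',) [ 0.4359  0.2903 -0.0048] 0.10434239300218684
spacer ('top',) [ 0.4473  0.2888 -0.0097] 0.03540010598834131
heat_sink scene 0.91 [292.4, 182.7, 329.6, 215.5] 880
heat_sink top 0.94 [167.6, 165.3, 206.8, 203.8] 1195
heat_sink ('scene', 'top') [0.5999 0.295  0.0042] 0.08002553316701422
heat_sink ('scene',) [ 0.5842  0.3028 -0.0138] 0.028669084821428603
heat_sink ('top',) [0.5997 0.2941 0.0056] 0.03518986037405325
fence scene 0.85 [211.1, 168.9, 264.6, 228.2] 1141
fence top 0.86 [234.2, 162.5, 288.1, 252.8] 1200
fence ('scene', 'top') [0.5443 0.0406 0.0052 0.0202 0.128  0.1276] 0.1541147
[... 711 characters left out ...]
.py", line 43, in <genexpr>
    return sum(1-(r&M[n]).sum()/max((r|M[n]).sum(),1) for n in M for r in[render(n,model(p))])
                                                                          ~~~~~~^^^^^^^^^^^^
  File "h.py", line 25, in render
    h=cv2.convexHull(((poly(n,P)+.5)*S).astype(np.float32)).round().astype(np.int32); cv2.fillConvexPoly(m,h,1)
                       ~~~~^^^^^
  File "h.py", line 20, in poly
    K,R,t=cam(n); p=(K@(R@np.asarray(P,float).T+t[:,None])); return (p[:2]/p[2]).T
          ~~~^^^
  File "h.py", line 4, in cam
    c=get_calibration(n); K=np.array([[c['fx'],0,c['cx']],[0,c['fy'],c['cy']],[0,0,1.]])
ValueError: time passes only in moves, steps and waits
```

```bash
python3 - <<'E'
s=open('h.py').read()
s=s.replace("def cam(n):","import functools\n@functools.lru_cache\ndef cam(n):"); open('h.py','w').write(s)
E
python3 - <<'E'
from h import *
import cv2
F=dict(p=m_plate([.550,-.147,0]),s=m_spacer([.447,.286,0]),h=m_sink([.599,.297,0]),f=m_fence([.546,.0415,0,.02,.128,.128]))
rows=[]
for n in('scene','top'):
    im=grab_frame(n); np.save(f'/tmp/im_{n}.npy',im)
    im=cv2.cvtColor(im,cv2.COLOR_RGB2BGR); row=[]
    for k,v in F.items():
        c=np.mean([poly(n,P).mean(0) for P in v],0); w=66 if k in'pf' else 40; sc=6*33/w*1.0
        x0,y0=(c-w/2*1.0).round().astype(int) if k not in 'pf' else (c-50).round().astype(int)
        W=100 if k in 'pf' else 40; z=200/W
        cr=cv2.resize(im[max(y0,0):y0+W,max(x0,0):x0+W],(200,200),interpolation=cv2.INTER_CUBIC)
        cr=cv2.convertScaleAbs(cr,alpha=1.3)
        for P in v:
            h=cv2.convexHull(((poly(n,P)+.5-[x0,y0])*z-.5).astype(np.float32)).round().astype(int)
            cv2.polylines(cr,[h],True,(0,0,255),1)
        row.append(cr)
    rows.append(np.hstack(row))
cv2.imwrite('pics/o1.png',np.vstack(rows))
E
```

```text
(no output)
```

View pics/o1.png

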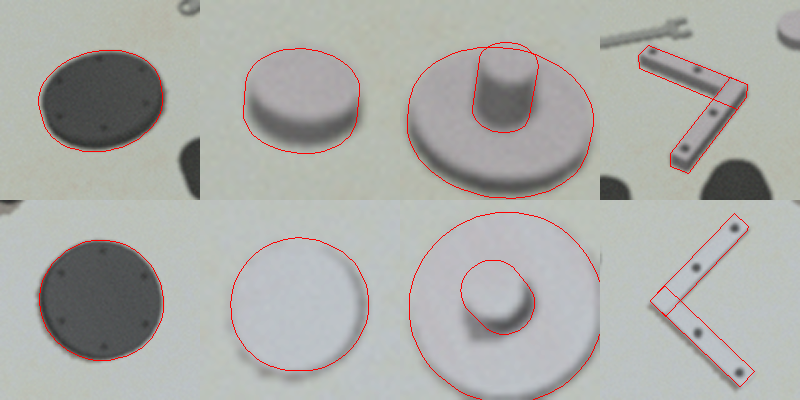

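The overlays match to about 1 px: plate, spacer, heat sink and fence line up in both views, with 1–2 px offsets. I'll refine them with GrabCut.

```bash
cat >> h.py <<'E'
def gcut(n,im,parts):
    m=render(n,parts).astype(np.uint8); k=lambda r:np.ones((2*r*S+1,)*2,np.uint8)
    big_=cv2.resize(im,None,fx=S,fy=S,interpolation=cv2.INTER_CUBIC)
    x,y,w,h=cv2.boundingRect(m); p=8*S; sl=np.s_[max(y-p,0):y+h+p,max(x-p,0):x+w+p]
    g=np.full(m.shape,cv2.GC_BGD,np.uint8); g[cv2.dilate(m,k(3))>0]=cv2.GC_PR_BGD; g[m>0]=cv2.GC_PR_FGD; g[cv2.erode(m,k(2))>0]=cv2.GC_FGD
    gg=np.ascontiguousarray(g[sl]); cv2.grabCut(np.ascontiguousarray(big_[sl]),gg,None,np.zeros((1,65)),np.zeros((1,65)),4,cv2.GC_INIT_WITH_MASK)
    o=np.zeros(m.shape,bool); o[sl]=(gg==1)|(gg==3); return o
def refine(model,p0,ims,step,views=('scene','top')):
    M={n:gcut(n,ims[n],model(p0)) for n in views}
    def cost(p): return sum(1-(r&M[n]).sum()/max((r|M[n]).sum(),1) for n in M for r in[render(n,model(p))])
    p0=np.array(p0,float)
    for k in range(2):
        sx=np.vstack([p0]+[p0+np.eye(len(p0))[i]*step[i]*(1-2*k)for i in range(len(p0))])
        r=minimize(cost,p0,method='Nelder-Mead',options=dict(initial_simplex=sx,xatol=2e-5,fatol=2e-4)); p0=r.x
    return r.x,r.fun
E
python3 - <<'E'
from h import *
np.set_printoptions(precision=4,suppress=True)
for n in('scene','top'): cam(n)
I={n:np.load(f'/tmp/im_{n}.npy') for n in('scene','top')}
for q,mod,p0,st in [('plate',m_plate,[.550,-.147,0],[.01]*3),('spacer',m_spacer,[.447,.286,0],[.01]*3),('sink',m_sink,[.599,.297,0],[.01]*3),('fence',m_fence,[.546,.0415,0,.02,.128,.128],[.01,.01,.01,.05,.01,.01])]:
    print(q,*refine(mod,p0,I,st))
    if q!='fence':
      flat=lambda p:mod([p[0],p[1],0])
    else: flat=lambda p:mod([p[0],p[1],0,*p[2:]])
    i=[0,1]+list(range(3,len(p0)))
    for v in [('scene','top'),('scene',),('top',)]: print('  z=0',v,*refine(flat,[p0[j] for j in i],I,[st[j] for j in i],v))
E
```

```text
plate [ 0.5505 -0.1456 -0.0012] 0.07281180261372266
  z=0 ('scene', 'top') [ 0.5506 -0.1456] 0.08109354334751595
  z=0 ('scene',) [ 0.5489 -0.1452] 0.05137225548902191
  z=0 ('top',) [ 0.5509 -0.1461] 0.026178675816495134
spacer [0.4454 0.287  0.0006] 0.13967508985590082
  z=0 ('scene', 'top') [0.4451 0.2872] 0.15603046862488557
  z=0 ('scene',) [0.4441 0.2884] 0.05840304182509504
  z=0 ('top',) [0.4454 0.2851] 0.06705508474576272
sink [ 0.5977  0.2969 -0.0005] 0.07920226253357021
  z=0 ('scene', 'top') [0.5977 0.2972] 0.07993698648388625
  z=0 ('scene',) [0.5982 0.2973] 0.037049672489082974
  z=0 ('top',) [0.5981 0.2962] 0.03576990966670124
fence [0.5425 0.0422 0.0006 0.016  0.1263 0.1199] 0.1940013111732426
  z=0 ('scene', 'top') [0.5428 0.0417 0.017  0.1253 0.12  ] 0.19750289550967992
  z=0 ('scene',) [0.5426 0.0432 0.0227 0.1291 0.1235] 0.07149376331000912
  z=0 ('top',) [0.543  0.0417 0.0174 0.123  0.1192] 0.11010621516458097
```

```bash
cat >> h.py <<'E'
def down(th):  # tool down, tool y (closing line) at world angle th
    y=np.array([np.cos(th),np.sin(th),0]); z=np.array([0,0,-1.]); return np.stack([np.cross(y,z),y,z],1)
def rot(th,ref=None):  # pick of the two equal grasps the one with last joint nearest zero / reachable
    return down(th)
def pick_rot(p,th):
    c=[(abs(q[5]-readout.state()['qpos'][5]),t) for t in(th,th+np.pi) for q in[ctrl.ik(p,down(t))] if q is not None]
    return down(min(c)[1])
def st():
    s=readout.state(); print('t %.1f'%s['t'],'tcp',np.round(s['eef_pos'],4),'F',np.round(s['contact_force'],1),'w %.4f'%s['grip_width'],'ff',s['finger_force'],'q6 %.2f'%s['qpos'][5]); return s
E
python3 - <<'E'
from h import *
pl=np.array([.5504,-.1457]); fe=np.array([.5435,.042])
u=(fe-pl)/np.linalg.norm(fe-pl); th=np.arctan2(u[1],u[0])-np.pi/2
s=pl-u*.108
R=pick_rot([*s,.2],th)
ctrl.reach([*s,.18],R); st()
print(ctrl.movel([*s,-.004],rate=.08,max_force=6)); st()
E
```

```text
t 4.7 tcp [ 0.5548 -0.253   0.18  ] F [ 0.2  0.3 -0.4] w 0.0853 ff 0.0 q6 0.20
False
t 7.2 tcp [ 0.5546 -0.2537 -0.0036] F [-0.5  0.5  0.3] w 0.0853 ff 0.0 q6 0.20
```

```bash
python3 - <<'E'
from h import *
pl=np.array([.5504,-.1457]); fe=np.array([.5435,.042])
u=(fe-pl)/np.linalg.norm(fe-pl)
e=fe-u*.058
print(ctrl.movel([*e,-.003],rate=.07,max_force=22)); s=st(); print('travel left',np.dot(fe-s['eef_pos'][:2],u))
ctrl.wait(.3); st()
p=s['eef_pos'][:2]-u*.03
ctrl.movel([*p,-.003],rate=.08); st()
for n in('scene','top'):
    im=grab_frame(n); np.save(f'/tmp/im1_{n}.npy',im)
    save(im,f'{n}1.png')
E
python3 - <<'E'
from h import *
for n in('scene','top'): cam(n)
I={n:np.load(f'/tmp/im1_{n}.npy') for n in('scene','top')}
for v in [('scene','top'),('scene',),('top',)]: print(v,*refine(lambda p:m_plate([*p,0]),[.5435,.041],I,[.01]*2,v))
ims=[]
for n in I:
    c=proj(n,[.5435,.02,0]).astype(int); x0,y0=c-50
    cr=cv2.resize(cv2.cvtColor(I[n],cv2.COLOR_RGB2BGR)[y0:y0+100,x0:x0+100],(400,400),interpolation=cv2.INTER_CUBIC); ims.append(cr)
cv2.imwrite('pics/o2.png',np.hstack(ims))
E
```

```text
True
t 10.1 tcp [ 0.547  -0.0282 -0.003 ] F [ 2.9 -4.9 -2.6] w 0.0857 ff 3.5810209839837626 q6 -0.21
travel left 0.07032076448199694
t 10.4 tcp [ 0.547  -0.0283 -0.0031] F [ 2.  -5.1 -1.3] w 0.0854 ff 3.0595631190226413 q6 -0.21
t 10.9 tcp [ 0.5481 -0.0587 -0.003 ] F [-0.2  0.8  0.8] w 0.0854 ff 0.0 q6 -0.15
('scene', 'top') [0.5425012  0.04484751] 0.20642260650866617
('scene',) [0.53894934 0.04304202] 0.07154778516512084
('top',) [0.5484975  0.04469882] 0.11442855159005694
```

View pics/o2.png

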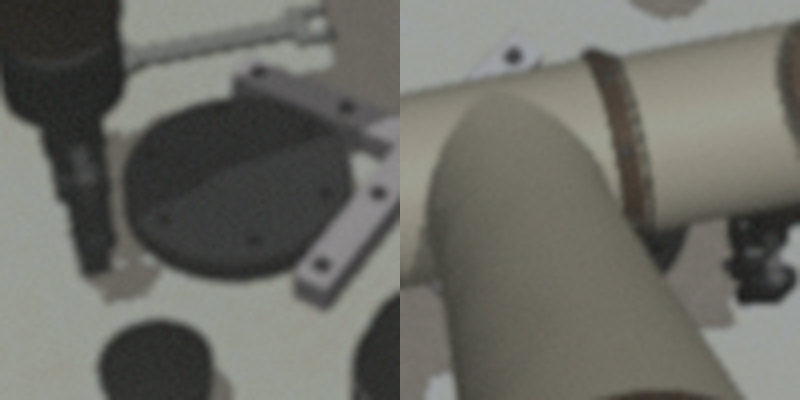

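In the scene crop (left) the plate rests against both bars: rim at crop (345,160), inner bar faces touching. The arm hides it in the top view. I'll clear the arm and measure again from above the spacer.

```bash
python3 - <<'E'
from h import *
s=readout.state(); p=s['eef_pos']
ctrl.movel([p[0],p[1],.15],rate=.15)
sp=[.4453,.2868]
ctrl.reach([*sp,.15],pick_rot([*sp,.1],np.pi/2)); st()
for n in('scene','top'):
    im=grab_frame(n); np.save(f'/tmp/im2_{n}.npy',im)
E
python3 - <<'E'
from h import *
for n in('scene','top'): cam(n)
I={n:np.load(f'/tmp/im2_{n}.npy') for n in('scene','top')}
for v in [('scene','top'),('scene',),('top',)]: print(v,*refine(lambda p:m_plate([*p,0]),[.5435,.043],I,[.01]*2,v))
ims=[]
for n in I:
    c=proj(n,[.5435,.042,0]).astype(int); x0,y0=c-40
    cr=cv2.resize(cv2.cvtColor(I[n],cv2.COLOR_RGB2BGR)[y0:y0+80,x0:x0+80],(400,400),interpolation=cv2.INTER_CUBIC); cr=cv2.convertScaleAbs(cr,alpha=1.5)
    h=cv2.convexHull(((poly(n,m_plate([.5435,.043,0])[0])+.5-[x0,y0])*5-.5).astype(np.float32)).round().astype(int); cv2.polylines(cr,[h],True,(0,0,255),1)
    ims.append(cr)
cv2.imwrite('pics/o3.png',np.hstack(ims))
E
```

```text
t 13.5 tcp [0.4455 0.2861 0.1498] F [ 0.9 -0.9  0.2] w 0.0853 ff 0.0 q6 0.69
('scene', 'top') [0.54304973 0.04335778] 0.12282521221873366
('scene',) [0.53923396 0.04426327] 0.07707343559114976
('top',) [0.5433089  0.04343908] 0.029823467435009743
```

View pics/o3.png

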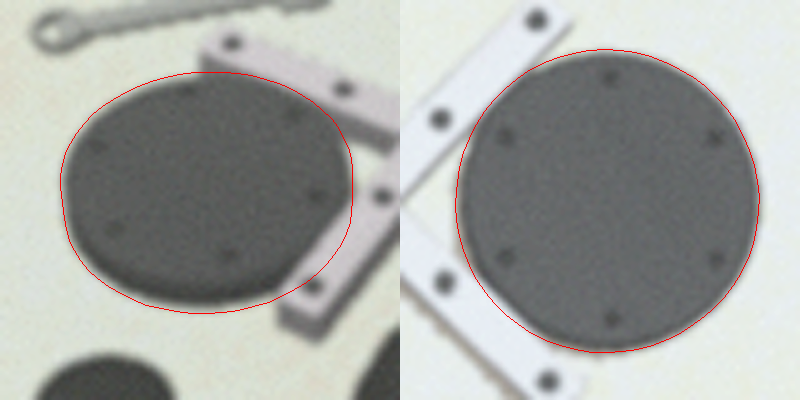

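In the top view (right) the plate's rim touches both bars, near crop (500,90) and (480,290). Its centre is at about (0.543, 0.0435), so it is seated. Next is the spacer.

```bash
python3 - <<'E'
from h import *
sp=[.4453,.2868]; c=[.543,.0435]; z0=-.001
print(ctrl.movel([*sp,z0],rate=.09,max_force=8)); a=st()
ctrl.grab(); a=st(); zg=a['eef_pos'][2]
ctrl.movel([*sp,.14],rate=.12); b=st()
if b['grip_width']>.055:
    ctrl.reach([*c,.14],pick_rot([*c,.14],np.pi/2)); st()
    print(ctrl.movel([*c,zg+.021],rate=.06,max_force=6)); st()
E
```

```text
False
t 15.4 tcp [ 0.4456  0.2871 -0.0005] F [ 0.4 -0.   0.5] w 0.0850 ff 0.0 q6 0.69
t 15.8 tcp [4.457e-01 2.873e-01 3.000e-04] F [-2.8 -0.9  7. ] w 0.0618 ff 64.29855337366462 q6 0.69
t 17.1 tcp [0.4448 0.2864 0.1391] F [ 0.3  0.4 -2.4] w 0.0617 ff 65.39815697818995 q6 0.69
t 18.1 tcp [0.5429 0.0441 0.1398] F [-0.1 -0.2 -1.5] w 0.0619 ff 65.41999256238341 q6 1.19
True
t 19.9 tcp [0.543  0.0435 0.0243] F [ 0.1 -0.8  4.5] w 0.0614 ff 65.9386745095253 q6 1.19
```

```bash
python3 - <<'E'
from h import *
ctrl.ungrasp(); st(); p=readout.state()['eef_pos']
ctrl.movel([.543,.0435,.15],rate=.1); 
hs=[.598,.297]
ctrl.reach([*hs,.15],pick_rot([*hs,.15],np.pi/2)); st()
for n in('scene','top'):
    im=grab_frame(n); np.save(f'/tmp/im3_{n}.npy',im)
E
python3 - <<'E'
from h import *
for n in('scene','top'): cam(n)
I={n:np.load(f'/tmp/im3_{n}.npy') for n in('scene','top')}
print(*refine(m_spacer,[.543,.0435,.024],I,[.01]*3))
for v in [('scene','top'),('scene',),('top',)]:
    print(v,*refine(lambda p:m_spacer([*p,.024]),[.543,.0435],I,[.01]*2,v),*refine(lambda p:m_plate([*p,0]),[.5435,.043],I,[.01]*2,v))
ims=[]
for n in I:
    c=proj(n,[.5435,.042,0]).astype(int); x0,y0=c-40
    cr=cv2.resize(cv2.cvtColor(I[n],cv2.COLOR_RGB2BGR)[y0:y0+80,x0:x0+80],(400,400),interpolation=cv2.INTER_CUBIC)
    for P in (m_plate([.543,.0435,0])[0],m_spacer([.543,.0435,.024])[0]):
        h=cv2.convexHull(((poly(n,P)+.5-[x0,y0])*5-.5).astype(np.float32)).round().astype(int); cv2.polylines(cr,[h],True,(0,0,255),1)
    ims.append(cr)
cv2.imwrite('pics/o4.png',np.hstack(ims))
E
```

```text
t 20.3 tcp [0.5414 0.043  0.0227] F [0.  0.3 0.3] w 0.0852 ff 0.0 q6 1.19
t 22.7 tcp [0.5978 0.2958 0.1498] F [1.  0.2 0.1] w 0.0855 ff 0.0 q6 0.87
[0.54255456 0.04210913 0.02809792] 0.13708954911230786
('scene', 'top') [0.54225286 0.04204302] 0.18846773022994467 [0.54310157 0.04356989] 0.12312506996170958
('scene',) [0.53936192 0.04304593] 0.08988902589395809 [0.53870745 0.04424283] 0.07835901888430652
('top',) [0.54307589 0.04149842] 0.03234415029888982 [0.5438159  0.04301717] 0.029912968733211587
```

View pics/o4.png

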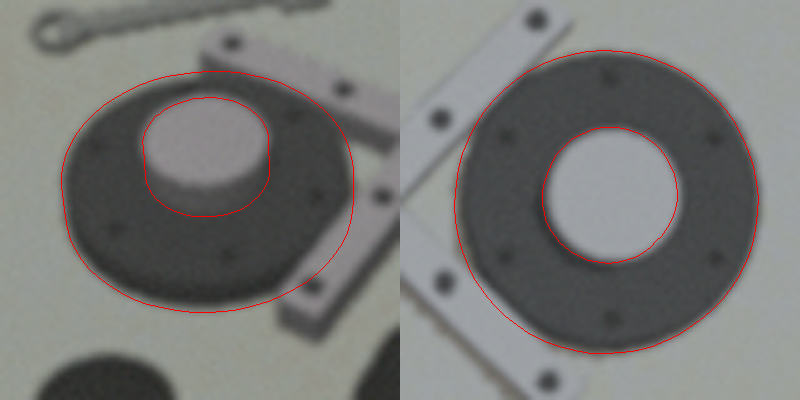

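The spacer lies flat and centred to about 1–2 mm, and the plate is still against both bars. Next is the heat sink.

```bash
python3 - <<'E'
from h import *
hs=[.598,.297]; c=[.543,.043]
print(ctrl.movel([*hs,.020],rate=.09,max_force=8)); st()
ctrl.grab(); zg=st()['eef_pos'][2]
ctrl.movel([*hs,.16],rate=.1); b=st()
for n in('scene','top'): np.save(f'/tmp/im4_{n}.npy',grab_frame(n))
if .02<b['grip_width']<.04:
    ctrl.reach([*c,.16],pick_rot([*c,.16],np.pi/2)); st()
    print(ctrl.movel([*c,zg+.043],rate=.05,max_force=5)); print('zg',zg); st()
    for n in('scene','top'):
        im=grab_frame(n); np.save(f'/tmp/im5_{n}.npy',im)
I={n:np.load(f'/tmp/im5_{n}.npy') for n in('scene','top')}
c=proj('scene',[.543,.043,.05]).astype(int); x0,y0=c-40
save(cv2.resize(I['scene'][y0:y0+80,x0:x0+80],(400,400),interpolation=cv2.INTER_CUBIC),'o5.png')
E
```

```text
False
t 24.4 tcp [0.5984 0.2973 0.0208] F [-1.2  0.3 -0.1] w 0.0856 ff 0.0 q6 0.87
t 25.0 tcp [0.5982 0.2972 0.0204] F [-0.2  0.6  2.1] w 0.0286 ff 59.574798345565796 q6 0.87
t 26.5 tcp [0.5976 0.2968 0.159 ] F [ 0.2 -0.9 -2.9] w 0.0281 ff 59.282153248786926 q6 0.87
t 27.6 tcp [0.544  0.0439 0.1604] F [ 0.8 -0.3 -2.4] w 0.0283 ff 59.31974709033966 q6 1.19
True
zg 0.020440435867533403
t 29.4 tcp [0.543  0.043  0.0664] F [-1.7  0.8  6.3] w 0.0284 ff 60.12951850891113 q6 1.19
```

View pics/o5.png

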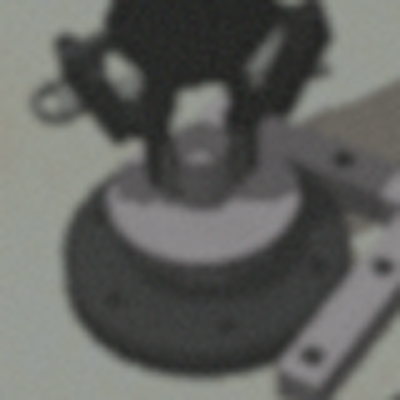

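The heat sink rests on the spacer, level and centred in the crop near (205,210). Contact came at the expected height (+46 mm). I'll release it and check.

```bash
python3 - <<'E'
from h import *
ctrl.ungrasp(); st()
ctrl.movel([.543,.043,.2],rate=.1)
ctrl.reach([.40,.30,.2],pick_rot([.40,.30,.2],np.pi/2)); st()
for n in('scene','top'): np.save(f'/tmp/im6_{n}.npy',grab_frame(n))
E
python3 - <<'E'
from h import *
for n in('scene','top'): cam(n)
I={n:np.load(f'/tmp/im6_{n}.npy') for n in('scene','top')}
print(*refine(m_sink,[.543,.043,.046],I,[.01]*3))
print(*refine(lambda p:m_sink([*p,.046]),[.543,.043],I,[.01]*2,('top',)),*refine(lambda p:m_plate([*p,0]),[.5435,.043],I,[.01]*2,('top',)))
ims=[]
for n in I:
    c=proj(n,[.5435,.042,0.02]).astype(int); x0,y0=c-40
    cr=cv2.resize(cv2.cvtColor(I[n],cv2.COLOR_RGB2BGR)[y0:y0+80,x0:x0+80],(400,400),interpolation=cv2.INTER_CUBIC)
    for P in (m_plate([.543,.0435,0])[0],*m_sink([.543,.0435,.046])):
        h=cv2.convexHull(((poly(n,P)+.5-[x0,y0])*5-.5).astype(np.float32)).round().astype(int); cv2.polylines(cr,[h],True,(0,0,255),1)
    ims.append(cr)
cv2.imwrite('pics/o6.png',np.hstack(ims))
E
```

```text
t 30.0 tcp [0.5412 0.0425 0.0644] F [ 1.5 -0.3 -0.4] w 0.0855 ff 0.0 q6 1.19
t 32.7 tcp [0.4003 0.2995 0.1999] F [-0.1  0.7 -0.1] w 0.0854 ff 0.0 q6 0.60
[0.54292887 0.04291135 0.05491604] 0.14525654935462573
[0.54494692 0.04110121] 0.018905950095969293 [0.54381404 0.0430903 ] 0.026130307718755352
```

View pics/o6.png

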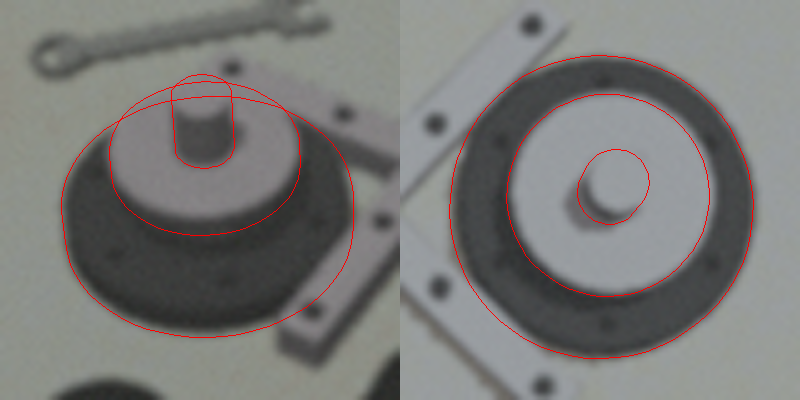

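The heat sink lies flat and centred to about 2 mm, and the plate still touches both bars. I'm handing it in.

```bash
python3 -c "
from h import *
ctrl.wait(.3); print(ctrl.sign_off())"
```

```text
the job is handed in; nothing more can be done
None
```

The job is handed in at about 33 s of the 72 s: the plate is seated against both bars, with the spacer and then the heat sink (stem up) set on it about 2 mm off its centre by the camera check and released; the judge's verdict was not shown.

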